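# Clamp the round screen post in its base at the test station

### The arm

A 7-joint arm with a two-finger parallel gripper is mounted at the origin on the work surface. World frame = base frame: x ahead of the robot, y to its left, z up, the work surface at z = 0. Lengths are in m, angles in degrees, forces in N, time in s.
With the tool pointing down it reaches from about 0.35 to 0.9 m from the base axis. Payload 19.9 kg.
Tool frame: the origin (TCP) lies between the finger pads; the fingertips stand 19 mm ahead of it and the grasp point (between the pads) is the TCP; y points along the fingers, x is the direction in which the jaws open and shut, and the axes are right-handed (so a half turn about y gives the same grasp; the last joint's range is limited). The gripper opens to 94 mm and grips with 3 to 60 N. Pads are 16 mm wide; open, the fingers measure 119 mm over their backs; the gripper's body (75 mm by 177 mm) begins 78 mm behind the grasp point.
Start: joints at [-65.632, 23.915, -0.59, 92.452, 0.269, 63.638, -3.037], TCP at [0.281, 0.558, 0.224] pointing down, gripper open.
Joint ranges: [-161.28, 161.28], [-22.2, 115.67], [-73.04, 71.86], [3.21, 147.25], [-68.34, 248.33], [10.77, 114.83], [-161.83, 161.83]. Speed limits (degrees/s): [108.29, 108.29, 136.94, 136.94, 172.46, 172.46, 172.46].

### API

Orientations are given as a 3x3 rotation matrix whose columns are the frame's x, y, z axes.
In Python, from cell import manip, snapshot, get_calibration, sign_off gives the robot as it stands.
- The arm moves only by the tool move_arm, never from a script. Its argument "steps" is a list that holds one entry, the list of rows, each a list of 5 numbers: the shift along the tool's x, y, z in m, then the turn about the tool's y in degrees, then the opening in per cent of the stroke, from 0 (shut) to 100 (fully open). A call has exactly 8 rows; each row is the pose to reach, as a shift and turn from the pose commanded when the call began, along the tool's axes at that moment; what a row does not reach only later rows make up. A row lasts 1/8 s, in which the tool goes at most 62.5 mm and 10.7 degrees, less where a joint would pass 70% of its speed; a pose out of reach is approached as far as the arm can. A call with a gripper value outside its range is refused whole. The fingers move at their own pace and stop on an object; "squeeze" is the grip in N (left out, the last holds). Time passes only in rows, so rows that repeat a pose let the fingers close, or fill a call up. It gives the time, the measured TCP pose, the force and the opening at its end, in the units of the state.
- manip.state(): the state, without advancing time (a new reading comes with each control period).
- snapshot(name): name is "side" or "top"; returns the picture (480x640x3 uint8, blue, green, red); there is no depth.
- get_calibration(name): a dict with "camera_matrix" (3x3 intrinsics, pixels), "R" (3x3) and "t" (3): a world point X has camera coordinates R X + t. Camera axes: x right, y down, z forward; pixel columns grow to the right and rows downward; lengths in m; the calibration is good to about 2 mm. A picture is of the moment at which its call begins. get_calibration takes no time and is no camera call.
- sign_off(): hands the job in, once; it reports no verdict.
The state is a dict: "time_s": time; "qpos": joint angles; "qvel": joint speeds; "joint_efforts": joint torques, N m; "eef_pos": TCP position; "ee_rot": TCP orientation; "contact_force": force on the tool from outside, world axes, zero at the start; "wrist_torque": the same for the moment, N m; "gripper_width": finger opening in m.
Only numpy, scipy, OpenCV 4.12 (cv2) and the standard library are available. Lean on these libraries where they do the work, as an engineer would, in place of code of your own. Each camera call takes 0.05 s, during which the arm holds its last target.

### The job

Take the round steel post out of the grey stand (not the six-sided one), stand it upright in the open socket of the clamp base, right down on the stop, and only then swing the clamp lever fully shut. Leave the post standing in the socket.

Things in the scene. Friction and masses are not known exactly. Their poses are not given: they have to be found in the camera images.
- round_post_center (a point): Centre, half-way up, of the round steel post: 26 mm diameter, 100 mm tall, about 0.25 kg; z up along it. It stands in one of two recesses (8 mm deep, 100 mm apart) of a grey stand 200 x 75 x 16 mm; the other holds a six-sided post, 34 mm across flats, 80 mm tall, not wanted. Hold it 0 to 20 mm above its centre: its lowest 28 mm go into the socket.
- clamp_stop (a point): Centre of the clamp socket's flat floor (the stop), 8 mm above the table; z up. Fixed steel base, aluminium collar 72 mm across, ending 28 mm above the stop: upright bore 34 mm wide, conical mouth 54 mm. A seated post's centre is 50 mm above this point. As the lever shuts, a brass jaw pushes the post up to 8 mm towards +x. The lever's upright pivot is at x = -55, y = 0 mm here.
- clamp_lever (a joint): Angle of the clamp lever about its upright pivot, rad: 0 fully open (lever along the clamp_stop frame's -x), 1.4 fully shut at its end stop (nearly along +y). Grows clockwise seen from above. Starts between 0 and 0.35, stays where it is left, takes about 2 to 4 N at the grip pin.
- lever_grip (a point): Point on the axis of the black upright grip pin at the lever's free end, 70 mm above the table; z up. The pin is 16 mm thick, 42 to 92 mm above the table; the lever's flat bar lies below it. It can be pushed or pinched from above. At lever angle q it is at x = -55 - 100 cos q, y = 100 sin q (mm) in the clamp_stop frame.
Mind the look-alikes: they are no part of the job. What is shaped like the part that bears round_post_center but yellow is not meant.

How it is judged:
By the outcome, as a careful person would: the job done as asked, in the order asked, and still so for the second after the job is handed in, with the robot touching nothing.
It also fails if it takes over 48 s, if anything falls off the work surface, if the arm or the gripper's body presses on something with over 40 N, if the wrist force passes 120 N, or if a joint passes its speed limit or range.

## Working session

There is one attempt and no reset: what is moved stays moved. The work goes in short steps, Python scripts to look and compute and a tool call to move; the robot and the scene stay as the last step left them, time stands still between calls to the robot, and variables do not carry over. Pictures are saved under pics/ and viewed, and the job is handed in when it is done.

Besides the shell and the picture viewer there is one more tool, called after "Request:" as name([rows], argument=value, ...), one row to a line, values as JSON. move_arm: Moves the arm, as the interface text tells. Its arguments: {"type":"object","properties":{"steps":{"type":"array"},"squeeze":{"type":"number"}},"required":["steps"]}

```bash
mkdir -p pics; ls; python3 - <<'E'
from cell import manip,snapshot,get_calibration
import cv2,numpy as np
for n in("side","top"):
    cv2.imwrite(f"pics/{n}0.png",snapshot(n)); c=get_calibration(n); print(n,np.round(c["camera_matrix"],1).tolist(),np.round(c["R"],3).tolist(),np.round(c["t"],3))
s=manip.state(); print(s["time_s"],np.round(s["eef_pos"],4),np.round(s["ee_rot"],3).tolist(),s["gripper_width"],s["contact_force"])
E
```

```text
pics
side [[484.9, 0.0, 324.6], [0.0, 484.9, 237.4], [0.0, 0.0, 1.0]] [[0.982, -0.188, 0.0], [-0.141, -0.736, -0.662], [0.125, 0.65, -0.749]] [-0.565  0.061  0.71 ]
top [[475.4, 0.0, 324.0], [0.0, 475.4, 246.7], [0.0, 0.0, 1.0]] [[-0.019, -1.0, 0.003], [-0.99, 0.018, -0.137], [0.137, -0.005, -0.991]] [-0.053  0.551  0.643]
0.1 [0.2811 0.5579 0.2239] [[0.45, -0.0, -0.893], [0.893, -0.001, 0.45], [-0.001, -1.0, -0.0]] 0.09431428980034501 [ 0.04495285 -0.59938988  0.28440637]
```

View pics/side0.png

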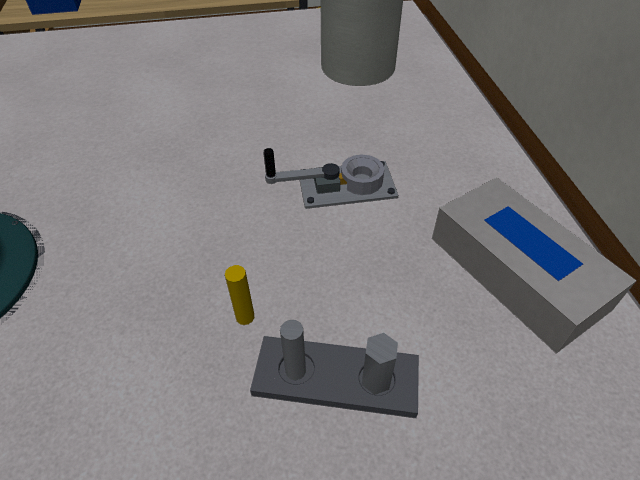

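View pics/top0.png

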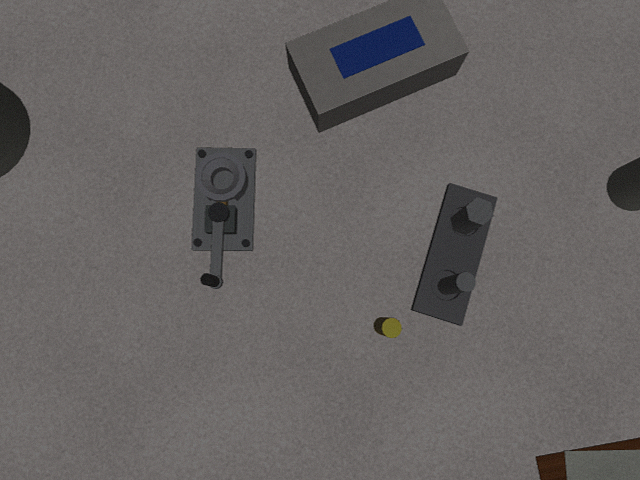

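Candidates for the round post: the grey round one in the stand (side 292,327; top 465,282), the six-sided one (side 382,345; top 480,210) and the yellow cylinder outside the stand (side 236,272; top 391,327). I choose the grey round one and check it in a crop.

```bash
cat > h.py <<'E'
import cv2,numpy as np
from cell import get_calibration
def ray(n,p):
    c=get_calibration(n);K=np.array(c["camera_matrix"]);R=np.array(c["R"]);t=np.array(c["t"])
    d=R.T@np.linalg.inv(K)@np.array([p[0],p[1],1.]);return -R.T@t,d
def plane(n,p,z):
    o,d=ray(n,p);return o+d*(z-o[2])/d[2]
def proj(n,X):
    c=get_calibration(n);K=np.array(c["camera_matrix"]);q=K@(np.array(c["R"])@np.array(X)+np.array(c["t"]));return q[:2]/q[2]
def tri(ps,pt):
    o1,d1=ray("side",ps);o2,d2=ray("top",pt)
    A=np.stack([d1,-d2],1);s=np.linalg.lstsq(A,o2-o1,rcond=None)[0]
    a,b=o1+d1*s[0],o2+d2*s[1];return (a+b)/2,np.linalg.norm(a-b)
E
python3 - <<'E'
import cv2,numpy as np
s=cv2.imread("pics/side0.png");t=cv2.imread("pics/top0.png")
f=lambda im,x,y,w,h,k:cv2.convertScaleAbs(cv2.resize(im[y:y+h,x:x+w],None,fx=k,fy=k,interpolation=cv2.INTER_CUBIC),alpha=1.3,beta=10)
a=f(s,245,300,100,75,4);b=f(t,405,240,100,75,4);c=f(s,255,140,150,75,4)[:, :];d=f(t,180,140,100,150,4)
cv2.imwrite("pics/c1.png",np.hstack([a,b]));cv2.imwrite("pics/c2.png",c);cv2.imwrite("pics/c3.png",d)
E
```

```text
(no output)
```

View pics/c1.png

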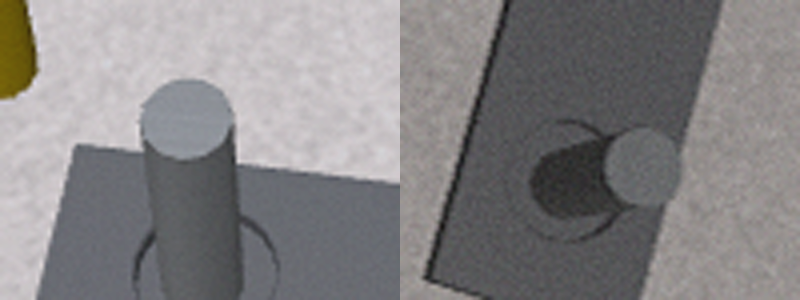

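View pics/c2.png

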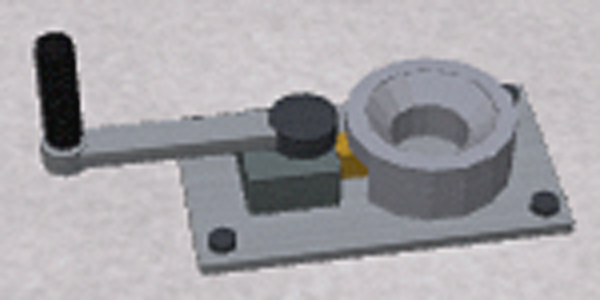

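View pics/c3.png

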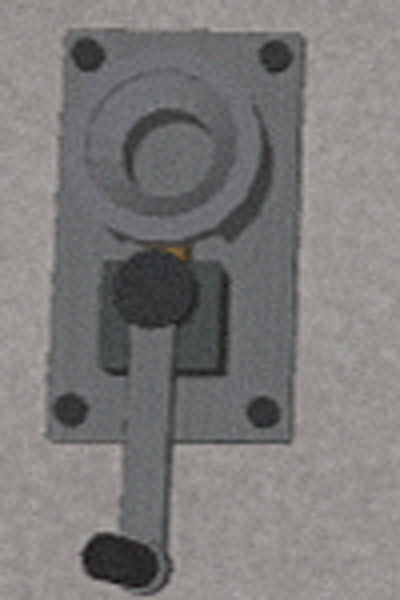

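```bash
python3 - <<'E'
import numpy as np
from h import *
np.set_printoptions(precision=4,suppress=True)
f=lambda x,y,ox,oy:((x+.5)/4-.5+ox,(y+.5)/4-.5+oy)
P={"post":(f(187,119,245,300),f(242,167,405,240),.108),
"rim":(f(432,105,255,140),f(160,141,180,140),.036),
"pintop":(f(54,37,255,140),f(103,556,180,140),.092),
"knob":(f(303,110,255,140),f(157,288,180,140),.05)}
for k,(a,b,z) in P.items():
    print(k,*tri(a,b),plane("side",a,z)[:2],plane("top",b,z)[:2])
# base plate corners in top image (crop) at unknown z~.008 
for z in(.006,):
  for q in((68,30),(303,35),(293,440),(49,438)): print(z,plane("top",f(*q,180,140),z))
for q in((450,184),(497,197),(462,325),(412,310)): print("stand",plane("top",q,.016))
print("floor top circ", plane("top",f(170,155,180,140),.008))
E
```

```text
post [ 0.4917 -0.2427  0.1034] 0.0014482150758635564 [ 0.4908 -0.2455] [ 0.4921 -0.2413]
rim [0.658  0.0877 0.0373] 0.0012895492205882752 [0.6578 0.089 ] [0.6591 0.088 ]
pintop [0.5025 0.0927 0.0923] 0.0007839874036203788 [0.5022 0.093 ] [0.503  0.0928]
knob [0.6018 0.0866 0.0443] 0.0008809208893211746 [0.6    0.0799] [0.601  0.0854]
0.006 [0.7129 0.1305 0.006 ]
0.006 [0.7093 0.0398 0.006 ]
0.006 [0.5516 0.0434 0.006 ]
0.006 [0.554  0.1348 0.006 ]
stand [ 0.6447 -0.255   0.016 ]
stand [ 0.6233 -0.3245  0.016 ]
stand [ 0.4346 -0.2608  0.016 ]
stand [ 0.4575 -0.1893  0.016 ]
floor top circ [0.6619 0.0902 0.008 ]
```

Crops confirm the grey round top (side 291.8,329.7; top 465.5,281.8), with triangulated height 0.103 m against the expected 0.108. The collar rim, pin top and pivot also match the sizes given. Clamp stop is at about (0.6585, 0.0885) with yaw about −1.4°, and the lever is at about 0 rad. I'm moving over the post.

Request:
move_arm([
  [[-0.03,0,-0.027,0,100],[-0.069,0,-0.061,0,100],[-0.109,0,-0.097,0,100],[-0.15,0,-0.132,0,100],[-0.19,0,-0.168,0,100],[-0.23,0,-0.204,0,100],[-0.27,0,-0.239,0,100],[-0.31,0,-0.274,0,100]],
], squeeze=30)

```text
time_s: 1.1
eef_pos: [0.3865, 0.1562, 0.2244]
ee_rot: [[0.45, -0.0, -0.893], [0.893, 0.0, 0.45], [0.0, -1.0, 0.0]]
contact_force: [1.5, 0.6, -0.1]
gripper_width: 0.0941
```

Request:
move_arm([
  [[-0.04,0,-0.036,0,100],[-0.08,0,-0.071,0,100],[-0.12,0,-0.106,0,100],[-0.16,0,-0.142,0,100],[-0.2,0,-0.177,0,100],[-0.24,0,-0.213,0,100],[-0.28,0,-0.248,0,100],[-0.31,0,-0.274,0,100]],
])

```text
time_s: 2.1
eef_pos: [0.4916, -0.2443, 0.2243]
ee_rot: [[0.451, -0.0, -0.893], [0.893, -0.0, 0.451], [-0.001, -1.0, 0.0]]
contact_force: [1.2, 0.8, 0.2]
gripper_width: 0.094
```

```bash
cat >> h.py <<'E'
def go(target):
    from cell import manip
    s=manip.state();R=np.array(s["ee_rot"]);d=R.T@(np.array(target)-np.array(s["eef_pos"]))
    print("t",s["time_s"],"pos",np.round(s["eef_pos"],4),"yaw",np.round(np.degrees(np.arctan2(R[1,0],R[0,0])),2),"w",round(s["gripper_width"],4),"F",np.round(s["contact_force"],1),"shift",np.round(d,4))
E
python3 - <<'E'
from h import *
from cell import snapshot
go([.4917,-.242,.073])
for n in("side","top"): cv2.imwrite(f"pics/{n}1.png",snapshot(n))
a=np.vstack([cv2.imread("pics/side1.png")[240:480,100:500],cv2.imread("pics/top1.png")[140:380,240:640]]);cv2.imwrite("pics/b1.png",a)
E
```

```text
t 2.1 pos [ 0.4916 -0.2443  0.2243] yaw 63.21 w 0.094 F [1.2 0.8 0.2] shift [0.0022 0.1513 0.0009]
```

View pics/b1.png

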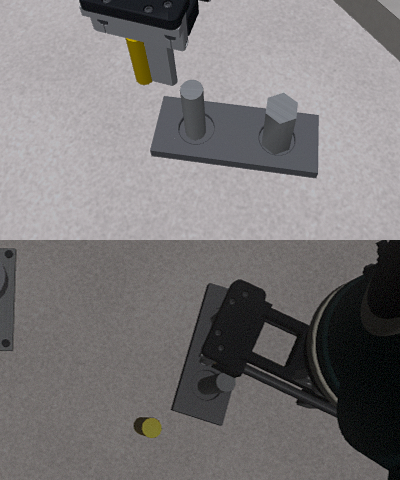

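```bash
python3 - <<'E'
from h import *
for z in(.205,.224,.302): print(z,proj("side",[.4916,-.2443,z])-[100,240],proj("top",[.4916,-.2443,z])-[240,-100])
E
```

```text
0.205 [186.79377618  34.81244044] [254.83381728 375.9273102 ]
0.224 [185.58883018  22.29223499] [261.45111576 374.51899059]
0.302 [179.71137659 -38.77849065] [294.94253353 367.39121471]
```

```bash
python3 - <<'E'
from h import *
from cell import manip
s=manip.state();R=np.array(s["ee_rot"]);p=np.array(s["eef_pos"])
for n in("side","top"):
    im=cv2.imread(f"pics/{n}1.png")
    for dx,c in((-.047,(0,0,255)),(.047,(0,255,0)),(0,(255,0,255))):
        for dy in (.019,0,-.05,-.078):
            q=proj(n,p+R@[dx,dy,0]);cv2.circle(im,tuple(int(v) for v in q),3,c,-1)
    cv2.imwrite(f"pics/{n}1o.png",im)
print(s["qpos"])
o,_=ray("side",(320,240));o2,_=ray("top",(320,240));print(o,o2)
E
```

```text
[ -4.83649823  18.48634825  34.56106607 104.31500028 -11.75154044
  60.80088097  97.11467096]
[ 0.47437118 -0.52342813  0.5723967 ] [ 0.45620564 -0.05931576  0.71263958]
```

View pics/side1o.png

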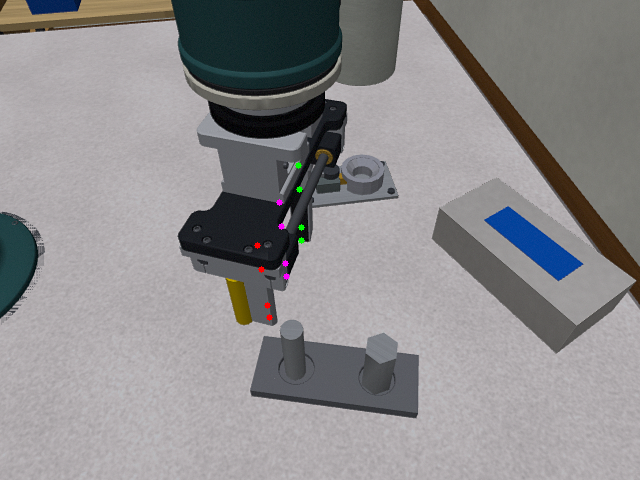

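View pics/top1o.png

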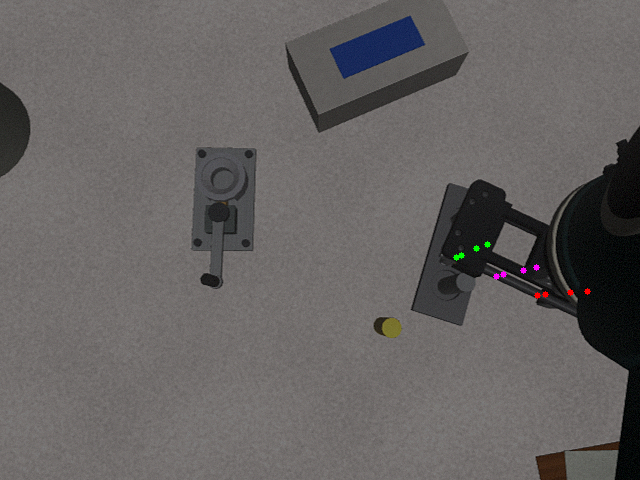

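The gripper overlay matches the reported pose: fingers at side (268,312) and top (460,256). I'm lowering and gripping.

Request:
move_arm([
  [[0.002,0.02,0.001,0,100],[0.002,0.05,0.001,0,100],[0.002,0.08,0.001,0,100],[0.002,0.11,0.001,0,100],[0.002,0.135,0.001,0,100],[0.002,0.151,0.001,0,100],[0.002,0.151,0.001,0,60],[0.002,0.151,0.001,0,20]],
], squeeze=30)

```text
time_s: 3.2
eef_pos: [0.492, -0.2401, 0.0743]
ee_rot: [[0.45, 0.001, -0.893], [0.893, -0.0, 0.45], [0.0, -1.0, -0.001]]
contact_force: [0.1, -0.5, 0.0]
gripper_width: 0.077
```

Request:
move_arm([
  [[0,0,0,0,0],[0,0,0,0,0],[0,0,0,0,0],[0,0,0,0,0],[0,0,0,0,0],[0,-0.005,0,0,0],[0,-0.012,0,0,0],[0,-0.02,0,0,0]],
], squeeze=30)

```text
time_s: 4.2
eef_pos: [0.4916, -0.2399, 0.0941]
ee_rot: [[0.45, 0.0, -0.893], [0.893, -0.0, 0.45], [-0.0, -1.0, -0.0]]
contact_force: [-0.3, 0.5, -2.4]
gripper_width: 0.0246
```

```bash
python3 - <<'E'
from h import *
from cell import snapshot
go([.6585,.0885,.20])
cv2.imwrite("pics/side2.png",snapshot("side"))
cv2.imwrite("pics/s2.png",cv2.resize(cv2.imread("pics/side2.png")[240:480,150:470],None,fx=2,fy=2))
E
```

```text
t 4.2 pos [ 0.4916 -0.2399  0.0941] yaw 63.25 w 0.0246 F [-0.3  0.5 -2.4] shift [ 0.3684 -0.1059 -0.0012]
```

View pics/s2.png

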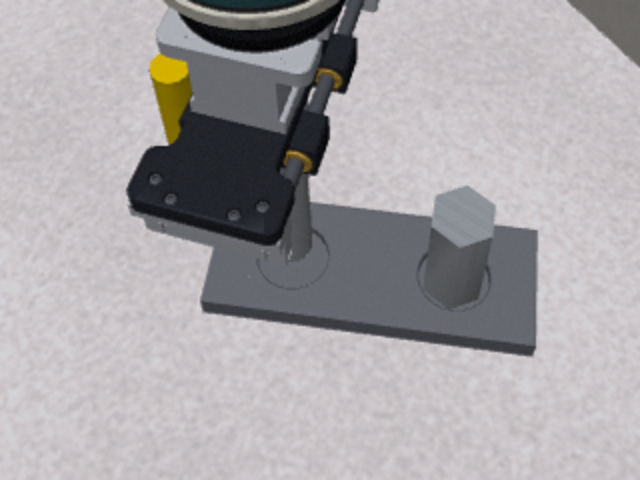

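Post is held: width 24.6 mm and about −2.4 N of weight. It has left the recess near crop (300,250). I'm lifting it and carrying it to the clamp.

Request:
move_arm([
  [[0,-0.025,0,0,0],[0,-0.06,0,0,0],[0.02,-0.09,0,-3,0],[0.06,-0.106,0,-8,0],[0.105,-0.106,0,-13,0],[0.15,-0.106,0,-18,0],[0.195,-0.106,0,-22,0],[0.24,-0.106,0,-25,0]],
])

```text
time_s: 5.25
eef_pos: [0.6001, -0.0243, 0.1998]
ee_rot: [[0.029, 0.0, -1.0], [1.0, -0.0, 0.029], [-0.0, -1.0, -0.0]]
contact_force: [0.9, -1.2, -2.7]
gripper_width: 0.0244
```

```bash
python3 - <<'E'
from h import *
go([.6585,.0885,.20])
E
```

```text
t 5.25 pos [ 0.6001 -0.0243  0.1998] yaw 88.36 w 0.0244 F [ 0.9 -1.2 -2.7] shift [ 0.1144 -0.0002 -0.0552]
```

Request:
move_arm([
  [[0.02,0,-0.009,0,0],[0.045,0,-0.022,0,0],[0.07,0,-0.034,0,0],[0.095,0,-0.046,0,0],[0.112,0,-0.055,0,0],[0.112,0.02,-0.055,0,0],[0.112,0.045,-0.055,0,0],[0.112,0.045,-0.055,0,0]],
])

```text
time_s: 6.25
eef_pos: [0.6565, 0.0833, 0.1521]
ee_rot: [[0.032, -0.004, -0.999], [0.999, -0.001, 0.032], [-0.002, -1.0, 0.004]]
contact_force: [0.1, 0.4, -2.1]
gripper_width: 0.0244
```

```bash
python3 - <<'E'
from h import *
from cell import snapshot
go([.6585,.0885,.074])
for n in("side","top"): cv2.imwrite(f"pics/{n}3.png",snapshot(n))
a=np.hstack([cv2.resize(cv2.imread("pics/side3.png")[60:260,250:450],None,fx=2,fy=2),cv2.resize(cv2.imread("pics/top3.png")[100:300,130:330],None,fx=2,fy=2)]);cv2.imwrite("pics/b3.png",a)
E
```

```text
t 6.25 pos [0.6565 0.0833 0.1521] yaw 88.17 w 0.0244 F [ 0.1  0.4 -2.1] shift [ 0.0054  0.0781 -0.0021]
```

View pics/b3.png

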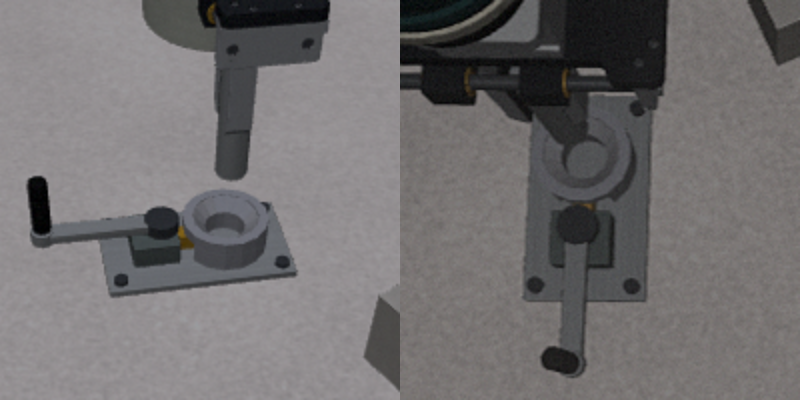

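```bash
python3 - <<'E'
from h import *
go([.6585,.0885,.074])
print(plane("side",(250+231/2,60+166/2),.087), proj("side",[.6565,.0833,.087])*2-[500,120])
E
```

```text
t 6.35 pos [0.658  0.0837 0.1547] yaw 88.19 w 0.0246 F [ 0.2 -0.5 -1.6] shift [ 0.0048  0.0807 -0.0004]
[0.65843477 0.08492723 0.087     ] [229.15748365 167.51181739]
```

Post bottom is seen at side (365.5,143), which gives (0.658, 0.085), agreeing with the tool pose. I'm shifting 4.5 mm in y and lowering into the socket.

Request:
move_arm([
  [[0.0045,0,0,0,0],[0.0045,0.015,0,0,0],[0.0045,0.03,0,0,0],[0.0045,0.045,0,0,0],[0.0045,0.055,0,0,0],[0.0045,0.065,0,0,0],[0.0045,0.074,0,0,0],[0.0045,0.076,0,0,0]],
])

```text
time_s: 7.35
eef_pos: [0.658, 0.0891, 0.0778]
ee_rot: [[0.031, -0.001, -1.0], [1.0, -0.0, 0.031], [-0.0, -1.0, 0.001]]
contact_force: [0.4, -0.1, -2.9]
gripper_width: 0.0247
```

```bash
python3 - <<'E'
from h import *
from cell import snapshot
for n in("side","top"): cv2.imwrite(f"pics/{n}4.png",snapshot(n))
go([.6585,.0885,.074])
a=np.hstack([cv2.resize(cv2.imread("pics/side4.png")[60:260,250:450],None,fx=2,fy=2),cv2.resize(cv2.imread("pics/top4.png")[100:300,130:330],None,fx=2,fy=2)]);cv2.imwrite("pics/b4.png",a)
E
```

```text
t 7.45 pos [0.6582 0.0891 0.0784] yaw 88.25 w 0.0247 F [-0.2 -0.1 -2. ] shift [-0.0006  0.0044 -0.0003]
```

View pics/b4.png

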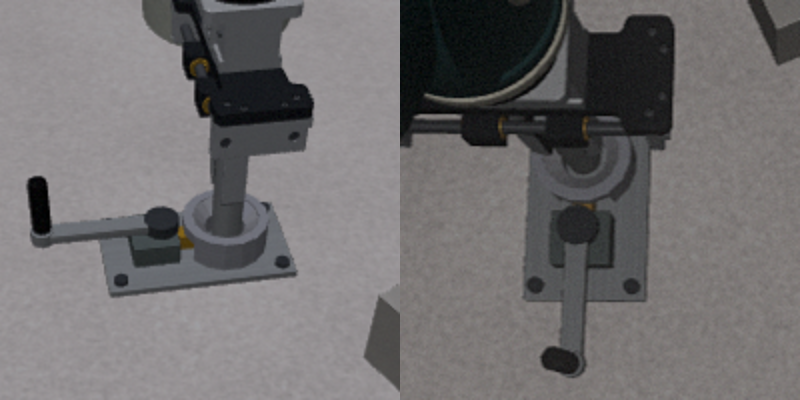

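Request:
move_arm([
  [[0,0.001,0,0,0],[0,0.002,0,0,0],[0,0.003,0,0,0],[0,0.0035,0,0,0],[0,0.004,0,0,0],[0,0.0045,0,0,0],[0,0.0045,0,0,0],[0,0.0045,0,0,0]],
])

```text
time_s: 8.45
eef_pos: [0.6582, 0.0891, 0.0742]
ee_rot: [[0.03, 0.0, -1.0], [1.0, -0.0, 0.03], [-0.0, -1.0, -0.0]]
contact_force: [-1.2, -0.3, 3.5]
gripper_width: 0.025
```

Stop contact is felt: force went from −2 to +3.5 N at TCP z 0.0742, where seating was expected. Releasing.

Request:
move_arm([
  [[0,0.0005,0,0,0],[0,0.0005,0,0,10],[0,0.0005,0,0,30],[0,0.0005,0,0,50],[0,0,0,0,60],[0,0,0,0,60],[0,-0.01,0,0,60],[0,-0.03,0,0,60]],
])

```text
time_s: 9.45
eef_pos: [0.6579, 0.0891, 0.1047]
ee_rot: [[0.03, -0.001, -1.0], [1.0, -0.0, 0.03], [-0.0, -1.0, 0.001]]
contact_force: [0.6, -0.5, -0.2]
gripper_width: 0.0563
```

Request:
move_arm([
  [[0,-0.03,0,0,60],[0,-0.06,0,0,60],[0,-0.09,0,0,60],[0,-0.09,0.04,0,60],[0,-0.09,0.08,0,60],[0,-0.09,0.12,0,60],[0,-0.09,0.155,0,60],[0,-0.09,0.155,0,60]],
])

```text
time_s: 10.45
eef_pos: [0.5019, 0.0942, 0.1956]
ee_rot: [[0.03, 0.001, -1.0], [1.0, 0.002, 0.03], [0.002, -1.0, -0.001]]
contact_force: [1.0, -0.3, 0.6]
gripper_width: 0.0565
```

```bash
python3 - <<'E'
from h import *
from cell import snapshot
for n in("side","top"): cv2.imwrite(f"pics/{n}5.png",snapshot(n))
go([.5025,.0927,.074])
a=np.hstack([cv2.resize(cv2.imread("pics/side5.png")[60:260,250:450],None,fx=2,fy=2),cv2.resize(cv2.imread("pics/top5.png")[100:300,130:330],None,fx=2,fy=2)]);cv2.imwrite("pics/b5.png",a)
E
```

```text
t 10.55 pos [0.5039 0.094  0.1953] yaw 88.26 w 0.0562 F [ 1.2 -0.8 -0.1] shift [-0.0015  0.1213  0.0016]
```

View pics/b5.png

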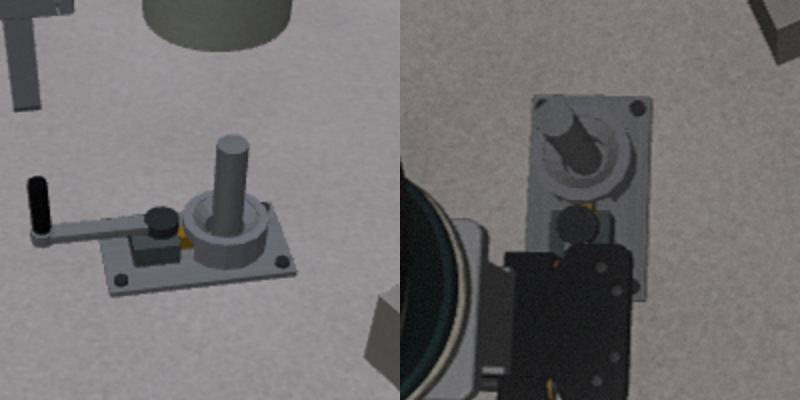

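```bash
python3 - <<'E'
from h import *
print(tri((250+231.5/2,60+144.5/2),(130+(558-400)/2,100+114/2)))
E
```

```text
(array([0.66000127, 0.08666767, 0.10741345]), np.float64(0.00419039501175584))
```

Request:
move_arm([
  [[-0.001,0.03,0.001,0,60],[-0.001,0.06,0.001,0,60],[-0.001,0.085,0.001,0,60],[-0.001,0.105,0.001,0,60],[-0.001,0.121,0.001,0,60],[-0.001,0.121,0.001,0,30],[-0.001,0.121,0.001,0,16],[-0.001,0.121,0.001,0,0]],
], squeeze=8)

```text
time_s: 11.55
eef_pos: [0.5027, 0.093, 0.0737]
ee_rot: [[0.03, 0.001, -1.0], [1.0, 0.0, 0.03], [0.0, -1.0, -0.001]]
contact_force: [0.1, 1.0, 0.4]
gripper_width: 0.0299
```

Request:
move_arm([
  [[0,0,0,0,0],[0,0,0,0,0],[0,0,0,0,0],[0,0,0,0,0],[0,0,0,0,0],[0,0,0,0,0],[0,0,0,0,0],[0,0,0,0,0]],
], squeeze=8)

```text
time_s: 12.55
eef_pos: [0.5024, 0.0929, 0.0733]
ee_rot: [[0.03, 0.0, -1.0], [1.0, 0.0, 0.03], [0.0, -1.0, -0.0]]
contact_force: [-1.1, -0.2, 6.0]
gripper_width: 0.0159
```

```bash
python3 - <<'E'
from h import *
from cell import snapshot
go([.5025,.0927,.074])
for n in("side","top"): cv2.imwrite(f"pics/{n}6.png",snapshot(n))
a=np.hstack([cv2.resize(cv2.imread("pics/side6.png")[60:260,220:420],None,fx=2,fy=2),cv2.resize(cv2.imread("pics/top6.png")[120:320,130:330],None,fx=2,fy=2)]);cv2.imwrite("pics/b6.png",a)
from cell import manip
s=manip.state();R=np.array(s["ee_rot"]);p=np.array(s["eef_pos"])
th=np.radians(-1.4);C=np.array([[np.cos(th),-np.sin(th)],[np.sin(th),np.cos(th)]]);c=np.array([.6585,.0885])
print("clampframe",C.T@(p[:2]-c))
q0=0.0
for q in np.arange(.1,1.5,.1):
    w=C@[100*(np.cos(q0)-np.cos(q)),100*(np.sin(q)-np.sin(q0))]
    d=R.T@np.array([w[0],w[1],0]);print(round(q,2),np.round(d[[0,2]],1),round(np.degrees(q-q0),1))
E
```

```text
t 12.55 pos [0.5024 0.0929 0.0733] yaw 88.25 w 0.0159 F [-1.1 -0.2  6. ] shift [-0.0002 -0.0007 -0.0001]
clampframe [-0.15621731  0.00065477]
0.1 [10.  -0.4] 5.7
0.2 [19.9 -1.9] 11.5
0.3 [29.6 -4.3] 17.2
0.4 [39.  -7.7] 22.9
0.5 [ 48. -12.] 28.6
0.6 [ 56.6 -17.1] 34.4
0.7 [ 64.6 -23.1] 40.1
0.8 [ 71.9 -29.9] 45.8
0.9 [ 78.6 -37.4] 51.6
1.0 [ 84.4 -45.5] 57.3
1.1 [ 89.5 -54.1] 63.0
1.2 [ 93.6 -63.2] 68.8
1.3 [ 96.8 -72.7] 74.5
1.4 [ 99.  -82.4] 80.2
```

View pics/b6.png

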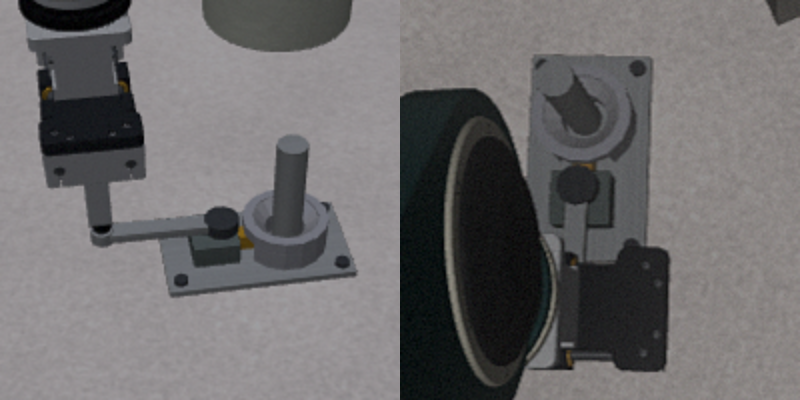

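The pin is pinched (width 15.9 mm at side crop (100,225)). The post is seated: top triangulated at (0.660, 0.087, 0.107) against 0.108 for right down on the stop. I'm swinging the lever along its arc.

Request:
move_arm([
  [[0.006,-0.001,0,3.4,0],[0.015,-0.001,-0.001,8.6,0],[0.0248,-0.001,-0.003,14.3,0],[0.0343,-0.001,-0.006,20,0],[0.0435,-0.001,-0.0098,25.8,0],[0.0523,-0.001,-0.0145,31.5,0],[0.0606,-0.001,-0.02,37.2,0],[0.0646,-0.001,-0.0231,40.1,0]],
])

```text
time_s: 13.65
eef_pos: [0.5279, 0.1562, 0.0738]
ee_rot: [[0.669, 0.001, -0.743], [0.743, -0.001, 0.669], [-0.0, -1.0, -0.002]]
contact_force: [4.1, -5.7, -2.5]
gripper_width: 0.0156
```

```bash
cat > l.py <<'E'
from h import *
from cell import manip
go([0,0,0])
s=manip.state();R=np.array(s["ee_rot"]);p=np.array(s["eef_pos"])
th=np.radians(-1.4);C=np.array([[np.cos(th),-np.sin(th)],[np.sin(th),np.cos(th)]]);c=np.array([.6585,.0885])
v=C.T@(p[:2]-c)*1000+[55,0];q0=np.arctan2(v[1],-v[0]);print("q",q0,"r",np.hypot(*v))
for q in (.8,.9,1,1.1,1.2,1.3,1.4,1.45):
    w=C@[100*(np.cos(q0)-np.cos(q)),100*(np.sin(q)-np.sin(q0))]
    d=R.T@np.array([w[0],w[1],0]);print(round(q,2),np.round(d[[0,2]],1),round(np.degrees(q-q0),1))
E
python3 l.py
```

```text
t 13.65 pos [0.5279 0.1562 0.0738] yaw 47.99 w 0.0156 F [ 4.1 -5.7 -2.5] shift [-0.4693  0.0736  0.2879]
q 0.6956807290123209 r 100.59614236063169
0.8 [10.4 -0.4] 6.0
0.9 [20.3 -1.8] 11.7
1 [30.  -4.2] 17.4
1.1 [39.4 -7.5] 23.2
1.2 [ 48.5 -11.8] 28.9
1.3 [ 57. -17.] 34.6
1.4 [ 65.1 -22.9] 40.4
1.45 [ 68.8 -26.2] 43.2
```

Force is modest and the radius is 100.6 mm, as it should be. Continuing to the end.

Request:
move_arm([
  [[0.008,0,0,4.5,0],[0.0185,0,-0.0015,10.6,0],[0.03,0,-0.0042,17.4,0],[0.0394,0,-0.0075,23.2,0],[0.0485,0,-0.0118,28.9,0],[0.055,0,-0.0157,33,0],[0.06,0,-0.019,36.6,0],[0.0635,0,-0.0215,39.2,0]],
])

```text
time_s: 14.65
eef_pos: [0.5858, 0.1884, 0.0738]
ee_rot: [[0.988, -0.0, -0.153], [0.153, -0.002, 0.988], [-0.001, -1.0, -0.002]]
contact_force: [-1.4, -7.6, 2.1]
gripper_width: 0.0161
```

```bash
sed -i 's/(.8,.9,1,1.1,1.2,1.3,1.4,1.45)/(1.4,1.45,1.5)/' l.py; python3 l.py; python3 - <<'E'
from h import *
from cell import snapshot
for n in("side","top"): cv2.imwrite(f"pics/{n}7.png",snapshot(n))
a=np.hstack([cv2.resize(cv2.imread("pics/side7.png")[60:260,250:450],None,fx=2,fy=2),cv2.resize(cv2.imread("pics/top7.png")[100:300,130:330],None,fx=2,fy=2)]);cv2.imwrite("pics/b7.png",a)
E
```

```text
t 14.65 pos [0.5858 0.1884 0.0738] yaw 8.8 w 0.0161 F [-1.4 -7.6  2.1] shift [-0.6076  0.0743 -0.0964]
q 1.3681090055625784 r 100.10893441833267
1.4 [3.2 0. ] 1.8
1.45 [ 8.2 -0.1] 4.7
1.5 [13.2 -0.5] 7.6
```

View pics/b7.png

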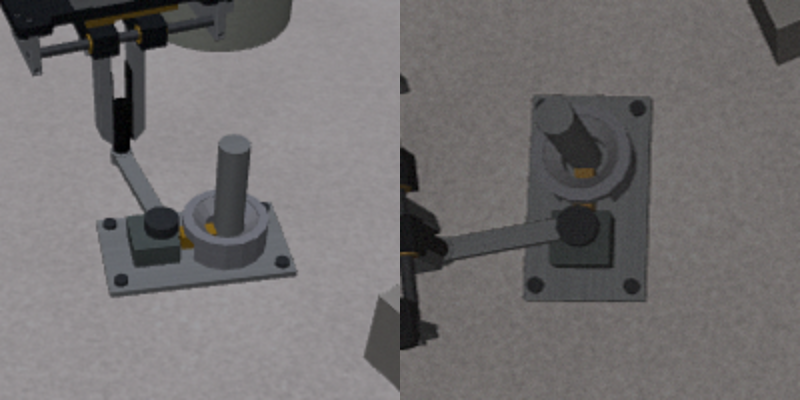

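Request:
move_arm([
  [[0.001,0,0,0.5,0],[0.002,0,0,1,0],[0.003,0,0,1.5,0],[0.004,0,0,2,0],[0.005,0,0,2,0],[0.006,0,0,2,0],[0.006,0,0,2,0],[0.006,0,0,2,0]],
])

```text
time_s: 15.75
eef_pos: [0.5895, 0.1892, 0.0734]
ee_rot: [[0.993, -0.005, -0.12], [0.12, -0.002, 0.993], [-0.005, -1.0, -0.001]]
contact_force: [-14.3, -8.8, 10.4]
gripper_width: 0.0165
```

```bash
python3 l.py
```

```text
t 15.75 pos [0.5895 0.1892 0.0734] yaw 6.91 w 0.0165 F [-14.3  -8.8  10.4] shift [-0.6076  0.0766 -0.1168]
q 1.4060461658705474 r 100.31129152860767
1.4 [-0.6 -0. ] -0.3
1.45 [ 4.4 -0. ] 2.5
1.5 [ 9.4 -0.3] 5.4
```

Force along the push jumped to 14 N at q ≈ 1.406. I'll confirm it stalls with 2 mm more, then relax and open.

Request:
move_arm([
  [[0.001,0,0,0,0],[0.002,0,0,0,0],[0.002,0,0,0,0],[0.002,0,0,0,0],[0.002,0,0,0,0],[0.002,0,0,0,0],[0.002,0,0,0,0],[0.002,0,0,0,0]],
])

```text
time_s: 16.75
eef_pos: [0.5915, 0.1894, 0.0734]
ee_rot: [[0.993, -0.005, -0.12], [0.12, -0.002, 0.993], [-0.005, -1.0, -0.001]]
contact_force: [-14.8, -8.1, 10.5]
gripper_width: 0.0206
```

```bash
python3 l.py
```

```text
t 16.75 pos [0.5915 0.1894 0.0734] yaw 6.91 w 0.0206 F [-14.8  -8.1  10.5] shift [-0.6096  0.0766 -0.1168]
q 1.4260240612021102 r 100.31115986994926
1.4 [-2.6 -0. ] -1.5
1.45 [ 2.4 -0. ] 1.4
1.5 [ 7.4 -0.3] 4.2
```

Gripper yielded (width 15.9→20.6 mm) while the lever stayed, so it is on its end stop. Opening and withdrawing.

Request:
move_arm([
  [[0,0,0,0,25],[0,0,0,0,40],[0,0,0,0,50],[0,0,0,0,50],[0,0,0,0,50],[0,-0.02,0,0,50],[0,-0.05,0,0,50],[0,-0.08,0,0,50]],
])

```text
time_s: 17.75
eef_pos: [0.5937, 0.1908, 0.1562]
ee_rot: [[0.993, 0.001, -0.121], [0.121, 0.0, 0.993], [0.001, -1.0, 0.0]]
contact_force: [-1.4, -0.8, -0.1]
gripper_width: 0.0468
```

Request:
move_arm([
  [[0,-0.03,0,0,50],[0,-0.06,0.02,0,50],[0,-0.06,0.06,0,50],[0,-0.06,0.1,0,50],[0,-0.06,0.14,0,50],[0,-0.06,0.16,0,50],[0,-0.06,0.16,0,50],[0,-0.06,0.16,0,50]],
])

```text
time_s: 18.75
eef_pos: [0.5748, 0.3479, 0.2144]
ee_rot: [[0.993, 0.0, -0.119], [0.119, -0.001, 0.993], [0.0, -1.0, -0.001]]
contact_force: [0.6, -1.1, 0.1]
gripper_width: 0.0467
```

```bash
python3 - <<'E'
from h import *
from cell import snapshot
for n in("side","top"): cv2.imwrite(f"pics/{n}8.png",snapshot(n))
go([0,0,0])
a=np.hstack([cv2.resize(cv2.imread("pics/side8.png")[60:210,250:400],None,fx=2.6,fy=2.6),cv2.resize(cv2.imread("pics/top8.png")[120:270,120:270],None,fx=2.6,fy=2.6)]);cv2.imwrite("pics/b8.png",a)
E
```

```text
t 18.85 pos [0.5747 0.348  0.2144] yaw 6.83 w 0.0473 F [ 0.2  0.2 -0.4] shift [-0.6121  0.2143 -0.2771]
```

View pics/b8.png

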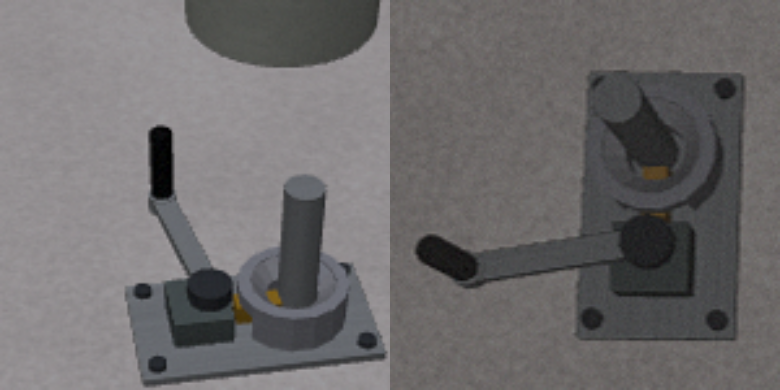

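```bash
python3 - <<'E'
from h import *
S=lambda x,y:(250+(x+.5)/2.6-.5,60+(y+.5)/2.6-.5);T=lambda x,y:(120+(x-390+.5)/2.6-.5,120+(y+.5)/2.6-.5)
print("post top",tri(S(304,188),T(620,100)))
X,e=tri(S(160,131),T(430,249));print("pin top",X,e)
th=np.radians(-1.4);C=np.array([[np.cos(th),-np.sin(th)],[np.sin(th),np.cos(th)]])
v=C.T@(X[:2]-[.6585,.0885])*1000+[55,0];print("q",np.arctan2(v[1],-v[0]),np.hypot(*v))
E
```

```text
post top (array([0.66040902, 0.08809766, 0.10620103]), np.float64(0.0012422275282297876))
pin top [0.58828405 0.18814609 0.08999496] 0.0015601165089792878
q 1.3926300912912337 99.47548286667198
```

```bash
python3 -c "
from cell import sign_off
print(sign_off())"
```

```text
the job is handed in; nothing more can be done
None
```

I moved the round steel post from the stand into the clamp socket and lowered it onto the stop. I then released it, swung the lever shut by its pin and backed the arm clear. The job was handed in at about 19 s; no verdict was reported.

**Post:** it stands upright in the socket. I felt contact with the stop where expected, with the tool at z = 0.074 m. In the last pictures its top is at about 0.106 m against 0.108 m expected, which is within the camera error.

**Lever:** it met its end stop at about 14 N, and the fingers gave way while it stayed put. After release the cameras put it at 1.39 rad against 1.40, also within the error.

**Final state:** the gripper was well clear, with about 0 N on the tool. The only measurement that disagreed was a 4 mm gap between the two camera rays when I first located the seated post. It fell to 1.2 mm in the final check.

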